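# Hang the ear defenders on the rail and shut the kit drawer

## Robot

A 6-joint arm with a two-finger parallel gripper is mounted at the origin on the work surface. World frame = base frame: x ahead of the robot, y to its left, z up, the work surface at z = 0. Lengths are in m, angles in rad, forces in N, time in s.
With the tool pointing down it reaches from about 0.275 to 0.875 m from the base axis. Payload 12.5 kg.
Tool frame: the origin (TCP) lies on the centre line of the jaws, within the pads' length; the fingertips stand r.finger_overhang ahead of it and the grasp point (between the pads) lies 3 mm ahead of it (r.finger_overhang is the distance from the TCP to the fingertips, in m); z points along the fingers, y is the direction in which the jaws open and shut (so a half turn about z gives the same grasp; the last joint's range is limited). The gripper opens to 85 mm and grips with 20 to 120 N. Pads are 22 mm wide; open, the fingers measure 114 mm over their backs; the gripper's body (76 mm by 85 mm) begins 54 mm behind the grasp point. The pads swing forward as they close: fully open they stand 13 mm farther back than shut.
Start: joints at [-1.282, 0.351, 1.652, -0, 1.139, -0.085], TCP at [0.201, -0.512, 0.253] pointing down, gripper open.
Joint ranges: [-2.75, 2.75], [-0.79, 2.1], [0.01, 2.65], [-1.57, 4.71], [0.07, 3.14], [-2.87, 2.87]. Speed limits (rad/s): [2.22, 2.22, 2.79, 3.14, 3.14, 3.14].

## Interface

Orientations are given as a unit quaternion [x, y, z, w].
In Python, from cell import r, optics gives the robot as it stands. The module is installed in compiled form; this text tells all that it offers. Calls block until the motion is done:
- r.move_to(position, orientation): joint-space move of the TCP to a pose.
- r.move_linear(position, rot=None, vel=0.15): straight line of the TCP; rot=None keeps the orientation; vel is the mean speed in m/s.
- r.set_joints(angles): joint-space move.
- r.set_gripper(opening, squeeze=None): opening from 0.0 (shut) to 1.0 (fully open); squeeze is the grip in N (None keeps the last); returns when the fingers have stopped.
- r.sleep(seconds).
- r.inverse_kinematics(position, orientation): joint angles nearest the present ones, or None.
- optics.get_image(name): name is "scene" or "top"; returns a dict with "pixels" (420x560x3 uint8, red, green, blue), "depth" (420x560 float32, m along the optical axis (not along the pixel's ray), 0 where there is no reading), "fx", "fy", "cx", "cy" (pixels), "camera_from_world" (4x4, takes a point from world to camera coordinates). Camera axes: x right, y down, z forward; pixel columns grow to the right and rows downward; lengths in m; the calibration is good to about 2 mm. A picture is of the moment at which its call begins.
A pose or a line that the arm cannot do raises r.PlanningError and nothing moves.
- r.hand_in(): hands the job in, once; it reports no verdict.
Readings, each from a call of its own:
- r.current_t(): time.
- r.current_q(): joint angles.
- r.current_qvel(): joint speeds.
- r.current_effort(): joint torques, N m.
- r.current_tool_pos(): TCP position.
- r.current_ee_rot(): TCP orientation.
- r.current_contact_force(): force on the tool from outside, world axes, zero at the start.
- r.current_torque(): the same for the moment, N m.
- r.current_opening(): opening from 0.0 (shut) to 1.0 (fully open).
Only numpy, scipy, OpenCV 4.12 (cv2) and the standard library are available. Lean on these libraries where they do the work, as an engineer would, in place of code of your own. Each camera call takes 0.05 s, during which the arm holds its last target. There are 200 camera calls.

## Task

Take the ear defenders out of the open kit drawer and hang them by their headband over the bar of the rail stand, one cup on each side of the bar, so that they hang free. Then push the drawer fully home, with the two filters still in it. Do not knock over the tool pot.

Things in the scene. Friction and masses are not known exactly. Their poses are not given: they have to be found in the camera images.
- ear_defenders: ear defenders standing on their two cups in the drawer: stiff black arched headband, grey box-shaped cups. 150 mm high, 152 mm wide over the cups, 200 g. Origin: centre of the underside; z up through the crown, y cup to cup, x across the band. Padded crown at the top: straight block 36 (x) by 44 (y) by 18 mm thick (z 132 to 150). Arch open below: 84 mm between cups. Cups 58 mm (x), 74 mm high
- crown_top (a point): middle of the top of the ear defenders' crown, 150 mm above their origin, axes as theirs
- cup_a (a point): centre of one cup, at y +60 mm, z 37 mm in the ear defenders' frame
- cup_b (a point): centre of the other cup, at y -60 mm, z 37 mm in the ear defenders' frame
- rail_stand: fixed steel rail stand. Round level bar, 14 mm thick, 260 mm long, along the stand's y, on two thin posts at y +-125 mm that end at the bar, each on a foot 130 mm long in x, 20 mm wide, 12 mm high. Origin on the bench under the middle of the bar; bar centre at z 158 mm. Left or right of the drawer unit
- rail_mid (a point): top of the bar at its middle, 165 mm above the bench; y along the bar, z up
- kit_unit: fixed low grey drawer housing, 250 mm deep (x), 310 mm wide (y), 98 mm high, its open front facing the robot (its -x) at x +90 mm from its origin; origin on the bench in front of the housing, about where the open drawer is. x points from the robot into the housing
- kit_drawer (a joint): how far the drawer is pulled out, m: 0 fully home, stop at 0.19; it slides along the housing's x, with about 2.5 N of friction
- drawer_pull (a point): middle of the outer edge of the drawer's pull, a dark bar 100 mm wide (y), 14 mm high, at 56 mm above the bench, standing 25 mm out of the drawer's front (front panel 310 mm wide, 8 to 86 mm above the bench); x points inwards, the way to push. Moves with the drawer
- drawer_floor (a point): point on the drawer's inner floor, on its middle line, 60 mm behind the outer face of its front, 14 mm above the bench; inside from x -46 to +169 mm and y -142 to +142 mm of this point, side walls up to 59 mm above the bench. Moves with the drawer; axes as the housing's
- filter_a: white round respirator filter, 60 mm across, 30 mm high, lying in the drawer; origin centre of its underside
- filter_b: a second filter, the same
- tool_pot: loose clear pot with modelling tools sticking out, 72 mm across, about 160 mm high, on the bench just on the robot's side of the rail; origin centre of its underside, z up
There are look-alikes about, which are no part of the job. Leave any green or turquoise look-alike of the ear_defenders alone.

How it is judged:
On the way, in this order (a step that is already met when the one before it is completed fails the run):
1. the ear defenders' headband rests over the bar, a cup on each side (((x of cup_a in the frame of rail_stand above 0.015 m and x of cup_b in the frame of rail_stand below -0.015 m) or (x of cup_b in the frame of rail_stand above 0.015 m and x of cup_a in the frame of rail_stand below -0.015 m)) and y of crown_top in the frame of rail_stand between -0.115 and 0.115 m and z of crown_top in the frame of rail_mid between 0.005 and 0.03 m and contact force between ear_defenders and rail_stand above 0.5 N and angle between ear_defenders's own z axis and vertical below 0.4 rad), for 0.2 s.
2. the drawer is fully home (value of joint kit_drawer below 0.006 m), for 0.2 s.
At the end, for the whole second after the job is handed in: The ear defenders hang at rest over the bar, upright within 0.4 rad, a cup centre at least 15 mm out on each side, the crown within 115 mm of the bar's middle, its top 5 to 30 mm above the bar, clear of the drawer unit; the drawer is within 6 mm of home, both filters in it (all of step 1 and linear speed of ear_defenders below 0.03 m/s and angular speed of ear_defenders below 0.3 rad/s and contact force between ear_defenders and kit_unit below 0.1 N and value of joint kit_drawer below 0.006 m and x of filter_a in the frame of drawer_floor between -0.05 and 0.174 m and y of filter_a in the frame of drawer_floor between -0.147 and 0.147 m and z of filter_a in the frame of drawer_floor between -0.01 and 0.03 m and x of filter_b in the frame of drawer_floor between -0.05 and 0.174 m and y of filter_b in the frame of drawer_floor between -0.147 and 0.147 m and z of filter_b in the frame of drawer_floor between -0.01 and 0.03 m); the robot touches nothing.
It fails at once if the tool pot is knocked over (angle between tool_pot's own z axis and vertical above 0.6 rad).
It also fails if it takes over 59 s, if anything falls off the work surface, if the arm or the gripper's body presses on something with over 40 N, if the wrist force passes 120 N, or if a joint passes its speed limit or range.

## Working session

There is one attempt and no reset: what is moved stays moved. The work goes in short steps, each a Python script; the robot and the scene stay as the last script left them, time stands still between calls to the robot, and variables do not carry over. Pictures are saved under pics/ and viewed, about 8 in all and at most 12, crops included, and the job is handed in when it is done.

```bash
mkdir -p pics; cat > h.py <<'E'
import numpy as np, cv2
from cell import r, optics
def shot(n,f=None):
    d=optics.get_image(n)
    if f: cv2.imwrite('pics/'+f,cv2.cvtColor(d['pixels'],cv2.COLOR_RGB2BGR))
    return d
def cloud(d):
    h,w=d['depth'].shape; v,u=np.mgrid[:h,:w]; z=d['depth']
    P=np.stack([(u-d['cx'])/d['fx']*z,(v-d['cy'])/d['fy']*z,z,np.ones_like(z)],-1)
    return (P@np.linalg.inv(d['camera_from_world']).T)[...,:3]
E
python3 - <<'E'
from h import *
for n in ('scene','top'):
    d=shot(n,n+'1.png'); M=np.linalg.inv(d['camera_from_world']); print(n,d['fx'],M.round(3).tolist(),(d['depth']>0).mean())
print(r.finger_overhang,r.current_ee_rot(),r.current_t())
E
```

```text
scene 410.6366187000096 [[-0.868, 0.365, -0.337, 0.866], [0.497, 0.649, -0.576, 0.672], [0.009, -0.668, -0.744, 0.999], [0.0, 0.0, 0.0, 1.0]] 0.9959098639455782
top 540.1092371822541 [[0.02, -0.994, 0.106, 0.307], [-1.0, -0.021, -0.01, 0.012], [0.012, -0.106, -0.994, 1.579], [0.0, 0.0, 0.0, 1.0]] 0.996016156462585
0.022 [ 9.82586494e-01  1.85805017e-01 -6.01009461e-05 -5.24174077e-04] 0.1
```

View pics/scene1.png

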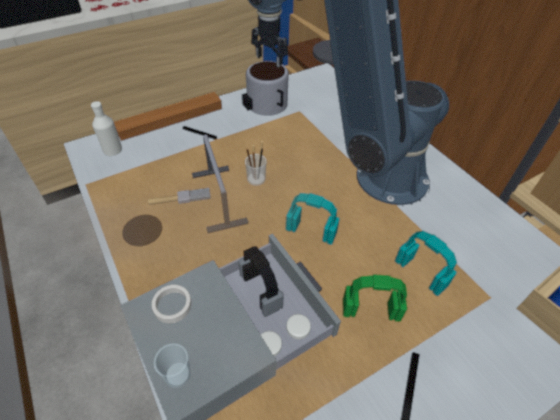

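View pics/top1.png

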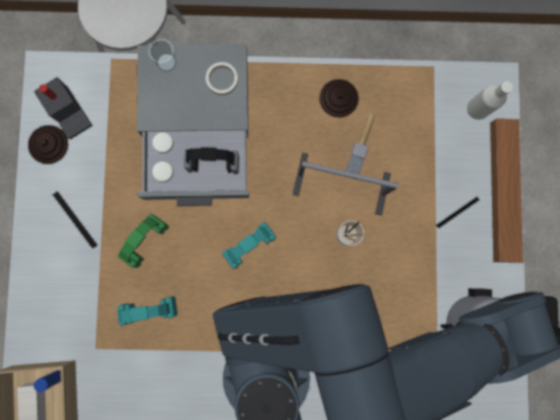

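The black band in the drawer (scene 262,280; top 212,160) is the target. The look-alikes are green (scene 375,298; top 142,240) and turquoise (scene 313,218 and 428,262; top 249,245 and 147,311). The rail runs from (303,167) to (397,186) in top, with the pot at (350,232). The drawer pull is at (194,202) and the filters at (162,142) and (162,172). Next I'll measure positions and check a close crop.

```bash
python3 - <<'E'
from h import *
S=shot('scene'); T=shot('top')
def rect(n,p):
    p=p[:,:2].astype(np.float32); c,s,a=cv2.minAreaRect(p*1000); print(n,len(p),'c',np.round(c),'size',np.round(s),'ang',round(a,1),'mean',p.mean(0).round(4))
for n,d,(x0,x1,y0,y1) in (('top',T,(178,245,140,180)),('scene',S,(235,290,235,320))):
    P=cloud(d)[y0:y1,x0:x1].reshape(-1,3); C=d['pixels'][y0:y1,x0:x1].reshape(-1,3)
    k=(P[:,2]>.152)&(P[:,2]<.175); rect(n+' crown',P[k]); print(np.percentile(P[k][:,2],[5,50,95]).round(4))
    k=(P[:,2]>.07)&(P[:,2]<.175);rect(n+' band',P[k])
    k=(P[:,2]>.075)&(P[:,2]<.095); 
    if k.any(): print('lowz',P[k].mean(0))
for n,d,(x0,x1,y0,y1) in (('top',T,(290,405,150,215)),('scene',S,(180,250,130,235))):
    P=cloud(d)[y0:y1,x0:x1].reshape(-1,3)
    k=(P[:,2]>.145)&(P[:,2]<.175); rect(n+' rail',P[k]); print(np.percentile(P[k][:,2],[5,50,95]).round(4))
P=cloud(T); q=P[215:250,333:368].reshape(-1,3); k=q[:,2]>.03; rect('pot',q[k]); print(q[:,2].max())
P=cloud(S); q=P[140:190,240:275].reshape(-1,3); k=(q[:,2]>.03)&(q[:,2]<.2); rect('potS',q[k]); print(q[k][:,2].max())
P=cloud(T); q=P[185:212,130:255].reshape(-1,3); k=(q[:,2]>.078)&(q[:,2]<.092); rect('front',q[k]); k=(q[:,2]>.045)&(q[:,2]<.068); rect('pull?',q[k])
q=P[45:131,138:247].reshape(-1,3); k=(q[:,2]>.09)&(q[:,2]<.105); rect('housing',q[k])
for n,(x,y) in dict(fa=(162,142),fb=(162,172),pullm=(194,203)).items(): print(n,P[y,x].round(4))
a=cv2.resize(T['pixels'][120:220,130:260],None,fx=5,fy=5); cv2.imwrite('pics/crop.png',a[...,::-1])
E
```

```text
top crown 440 c [609. 164.] size [102.  38.] ang 88.9 mean [0.6084 0.1645]
[0.153  0.1606 0.1672]
top band 890 c [608. 165.] size [153.  57.] ang 89.1 mean [0.6049 0.1604]
lowz [0.59872986 0.15763883 0.08447386]
scene crown 455 c [611. 170.] size [99. 37.] ang 89.6 mean [0.6116 0.1743]
[0.1529 0.1599 0.1648]
scene band 1547 c [599. 168.] size [260. 136.] ang 60.3 mean [0.6135 0.1848]
lowz [0.59005678 0.16789215 0.08432631]
top rail 532 c [ 560. -214.] size [261.  17.] ang 77.7 mean [ 0.5592 -0.2133]
[0.1565 0.1629 0.169 ]
scene rail 301 c [ 563. -209.] size [264.  16.] ang 78.1 mean [ 0.5665 -0.1934]
[0.1527 0.1621 0.1653]
pot 353 c [ 380. -122.] size [ 70. 297.] ang 15.5 mean [ 0.4097 -0.2288]
1.5794352198329151
potS 536 c [ 414. -226.] size [74. 66.] ang 60.8 mean [ 0.4158 -0.2193]
0.15635339695681139
front 559 c [512. 212.] size [ 16. 306.] ang 2.3 mean [0.5115 0.2103]
pull? 420 c [510. 210.] size [ 62. 306.] ang 1.3 mean [0.4972 0.2115]
housing 8184 c [813. 225.] size [252. 308.] ang 2.0 mean [0.8048 0.2227]
fa [0.6641 0.3119 0.047 ]
fb [0.578  0.31   0.0381]
pullm [0.487  0.2116 0.0626]
```

View pics/crop.png

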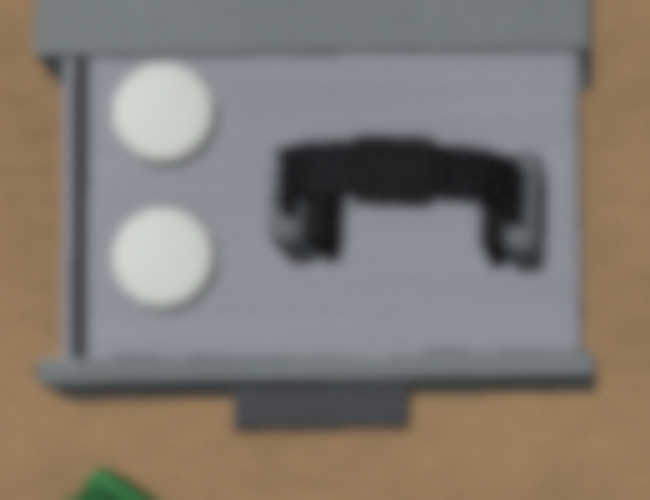

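The crop confirms the pick: a black headband with a padded crown at about crop (395,168) and grey cups. It stands clear of the two filters. Now I'll check IK and grasp.

```bash
cat >> h.py <<'E'
def dn(deg): a=np.radians(deg)/2; return [np.cos(a),np.sin(a),0,0]
BAR=np.array([.562,-.212]); U=np.array([np.cos(np.radians(77.9)),np.sin(np.radians(77.9))])
E
python3 - <<'E'
from h import *
G=[.610,.168]; b=BAR+.03*U
for g,p in ((89.2,-12.1),(-90.8,-12.1),(89.2,167.9)):
    for xy,z,a in ((G,.3,g),(G,.172,g),(b,.38,p)):
        q=r.inverse_kinematics([*xy,z],dn(a)); print(a,None if q is None else np.round(q,2))
r.move_to([*G,.26],dn(-90.8)); r.move_linear([*G,.173],vel=.12)
r.set_gripper(0.0,60); print(r.current_opening(),r.current_t(),r.current_contact_force())
r.move_linear([*G,.273],vel=.12)
print(r.current_opening(),r.current_t(),r.current_q().round(2) if hasattr(r.current_q(),'round') else r.current_q(),r.current_contact_force())
S=shot('scene','s2.png')
E
```

```text
89.2 [ 0.2   0.46  1.37 -0.    1.31  0.21]
89.2 [ 0.2   0.59  1.5  -0.    1.06  0.21]
-12.1 [-0.39  0.35  1.35 -0.    1.45  1.39]
-90.8 None
-90.8 None
-12.1 [-0.39  0.35  1.35 -0.    1.45  1.39]
89.2 [ 0.2   0.46  1.37 -0.    1.31  0.21]
89.2 [ 0.2   0.59  1.5  -0.    1.06  0.21]
167.9 [-0.39  0.35  1.35 -0.    1.45 -1.75]Traceback (most recent call last):
  File "<stdin>", line 6, in <module>
cell.PlanningError: the arm cannot take that pose within its joint ranges
```

```bash
python3 - <<'E'
from h import *
G=[.610,.168]
r.move_to([*G,.26],dn(89.2)); r.move_linear([*G,.173],vel=.12)
print(r.current_tool_pos(),r.current_contact_force())
r.set_gripper(0.0,60); print(r.current_opening(),r.current_t(),r.current_contact_force())
r.move_linear([*G,.273],vel=.12)
print(r.current_opening(),r.current_t(),r.current_contact_force())
S=shot('scene','s2.png')
E
```

```text
[0.61044832 0.16802658 0.17383348] [ 0.14622251 -0.68306806  0.1551095 ]
0.40014265787374903 4.3917 [-0.32831742 -0.63178467  5.36068892]
0.3985457004164735 5.375 [-0.06284764 -0.2055362  -1.82959463]
```

View pics/s2.png

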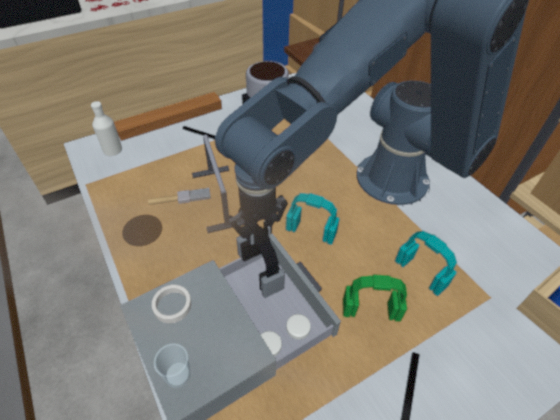

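The ear defenders are held: about 1.8 N on the wrist, with the black band under the gripper at (262,260). Next I'll carry them above the rail and look.

```bash
python3 - <<'E'
from h import *
G=[.610,.168]; b=BAR+.03*U
r.move_linear([*G,.40],vel=.2)
r.move_to([*b,.40],dn(167.9)); r.move_linear([*b,.345],vel=.15); r.sleep(.3)
print(r.current_tool_pos(),r.current_t(),r.current_opening())
S=shot('scene'); T=shot('top','t3.png'); P=cloud(S)
c=S['pixels'][80:260,130:330]; cv2.imwrite('pics/s3.png',cv2.resize(c,None,fx=3,fy=3)[...,::-1])
tc=np.array(r.current_tool_pos())
for n,d in (('s',S),('t',T)):
    P=cloud(d).reshape(-1,3); k=(np.abs(P[:,:2]-tc[:2]).max(1)<.12)&(P[:,2]<.35)&(P[:,2]>.18)
    q=P[k]-tc; a=q[:,:2]@U; N=np.array([U[1],-U[0]]); w=q[:,:2]@N
    for lo in (-.16,-.14,-.12,-.1,-.08,-.06,-.04):
        m=(q[:,2]>lo)&(q[:,2]<lo+.02)
        if m.sum()>8: print(n,lo,m.sum(),'along',np.percentile(a[m],[3,97]).round(3),'across',np.percentile(w[m],[3,97]).round(3))
E
```

```text
[ 0.56845997 -0.18273001  0.34574244] 8.7333 0.4014239550122397
s -0.16 113 along [-0.007  0.031] across [-0.074  0.075]
s -0.14 147 along [-0.011  0.031] across [-0.071  0.076]
s -0.12 151 along [-0.012  0.032] across [-0.072  0.075]
s -0.1 323 along [-0.02  0.03] across [-0.073  0.075]
s -0.08 40 along [-0.012  0.018] across [-0.065  0.067]
s -0.06 57 along [-0.011  0.017] across [-0.064  0.065]
s -0.04 165 along [-0.014  0.019] across [-0.058  0.06 ]
```

View pics/s3.png

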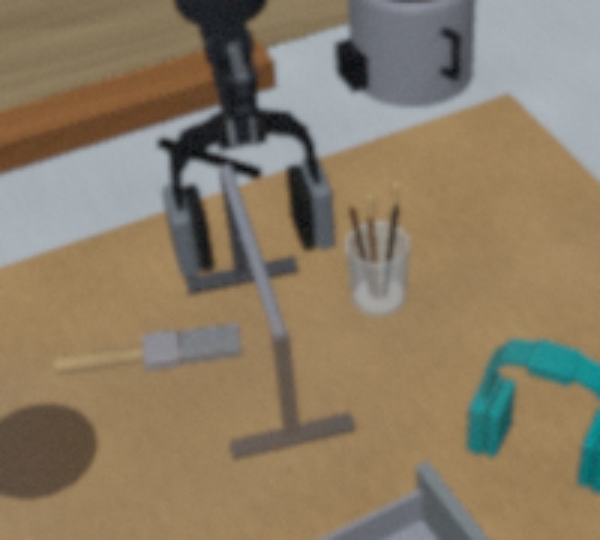

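It hangs upright, centred across the bar to about 1 mm, with the cups straddling it. Now lower with a force check and release.

```bash
python3 - <<'E'
from h import *
b=BAR+.03*U
r.move_linear([*b,.199],vel=.12); f0=r.current_contact_force()[2]; print(f0)
z=.199
while z>.187:
    z-=.0015; r.move_linear([*b,z],vel=.02); f=r.current_contact_force()[2]
    if f-f0>1.5: break
print(z,r.current_tool_pos()[2],f,r.current_t())
r.set_gripper(.75,20); r.sleep(.3); print(r.current_contact_force(),r.current_t())
S=shot('scene'); c=S['pixels'][80:260,130:330]; cv2.imwrite('pics/s4.png',cv2.resize(c,None,fx=3,fy=3)[...,::-1])
E
```

```text
-0.6217793803970985
0.1915 0.19252680848609235 6.9073657596003954 11.45
[-0.74567469  1.10528854  0.25690879] 12.15
```

View pics/s4.png

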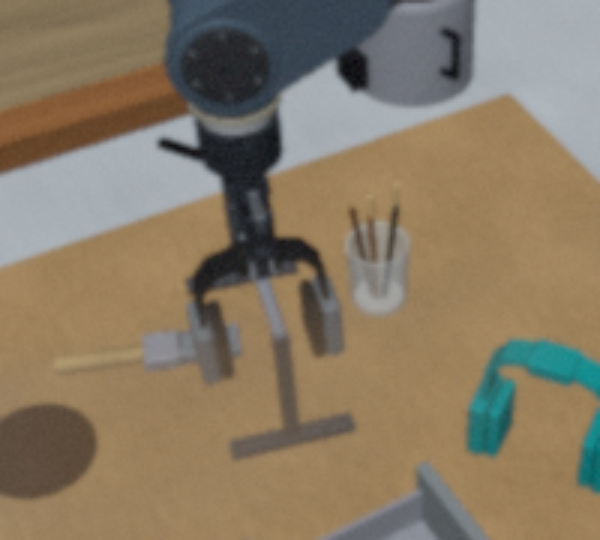

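```bash
python3 - <<'E'
from h import *
b=BAR+.03*U
r.move_linear([*b,.36],vel=.12); r.set_gripper(0.0,40)
y0=.211; psi=2+180
A=[.445,y0,.25]
c=[(r.inverse_kinematics(A,dn(p)),p) for p in (2,182,-178)]; c=[(abs(q[5]),p) for q,p in c if q is not None]; p=min(c)[1]; print(c)
r.move_to(A,dn(p)); r.move_linear([.445,y0,.064],vel=.15)
f0=np.array(r.current_contact_force()); t=np.tan(np.radians(2)); print(f0,r.current_t())
x=.445; log=[]
r.move_linear([.62,y0+t*(.62-.445),.064],vel=.06); print(r.current_contact_force(),r.current_tool_pos(),r.current_t())
x=.62
while x<.70:
    x+=.004; r.move_linear([x,y0+t*(x-.445),.064],vel=.04); f=np.array(r.current_contact_force())-f0
    log.append((round(x,3),round(f[0],1)))
    if f[0]<-12: break
print(log,r.current_t(),r.current_tool_pos())
T=shot('top','t5.png')
E
```

```text
[(np.float64(1.8840911977224017), 2), (np.float64(1.2575014558673911), 182), (np.float64(1.2575014558673914), -178)]
[ 0.09424792 -0.03853777  0.38313191] 17.35
[-2.27321685  1.40651855 -0.05676484] [0.61995081 0.2170941  0.06399641] 20.4167
[(0.624, np.float64(-0.6)), (0.628, np.float64(-1.4)), (0.632, np.float64(-0.3)), (0.636, np.float64(-1.0)), (0.64, np.float64(-0.5)), (0.644, np.float64(-0.5)), (0.648, np.float64(0.0)), (0.652, np.float64(0.1)), (0.656, np.float64(-19.1))] 22.6667 [0.65322204 0.21830761 0.06365944]
```

View pics/t5.png

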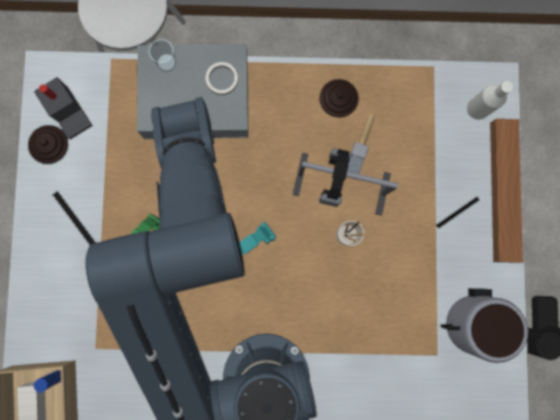

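The drawer hit a hard stop at TCP x≈0.653, which matches a fully home position. The ear defenders sit across the bar at (340,175) and the pot is upright. I'll retreat and verify.

```bash
python3 - <<'E'
from h import *
p=np.array(r.current_tool_pos())
r.move_linear([p[0]-.05,p[1]-.002,.064],vel=.1); r.move_linear([p[0]-.05,p[1]-.002,.28],vel=.2)
r.move_to([.35,.25,.30],r.current_ee_rot()); print(r.current_t())
S=shot('scene','s6.png'); T=shot('top')
P=cloud(T); q=P[120:160,130:255].reshape(-1,3)
k=(q[:,2]>.077)&(q[:,2]<.091); print('front',k.sum(),np.percentile(q[k],[5,50,95],axis=0).round(4).tolist())
k=(q[:,2]>.045)&(q[:,2]<.07); print('pull',k.sum(),np.percentile(q[k],[3,50,97],axis=0).round(4).tolist())
P=cloud(S).reshape(-1,3); N=np.array([U[1],-U[0]]); d=P[:,:2]-BAR
k=(np.abs(d).max(1)<.13)&(P[:,2]>.172)&(P[:,2]<.2); print('crown z',np.percentile(P[k][:,2],[50,97]),'along',np.median(d[k]@U),'across',np.median(d[k]@N))
E
```

```text
25.625
front 189 [[0.6833, 0.0803, 0.0782], [0.6895, 0.2302, 0.0852], [0.7094, 0.3585, 0.0906]]
pull 514 [[0.6631, 0.0755, 0.0475], [0.6822, 0.2167, 0.0612], [0.6936, 0.3538, 0.0689]]
crown z [0.17872394 0.18417267] along 0.03617497290256521 across -0.00010997992278065568
```

View pics/s6.png

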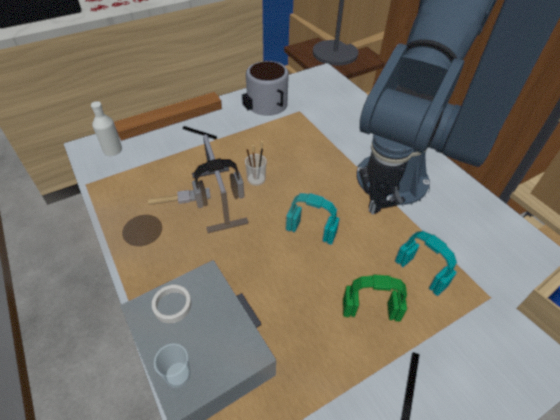

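```bash
python3 -c "
from cell import r
r.sleep(.3); r.hand_in(); print(r.current_t())"
```

```text
the job is handed in; nothing more can be done
the job is handed in; nothing more can be done
```

I lifted the black ear defenders out of the drawer by the crown and hung them over the rail bar. Then I pushed the drawer shut with the closed gripper, and I handed the job in at about 26 s of the 59 s allowed.

**Ear defenders:** In the last pictures the crown top is about 18–19 mm above the bar. The crown is centred across the bar to within about 1 mm (my estimate) and sits 36 mm from the bar's middle, with one cup on each side. They hang upright.

**Drawer:** It met a hard stop at 19 N, and after I backed off the front was flush with the housing with no visible rebound. I could only judge "fully home" from the pictures and that stop, because there is no drawer reading.

**Filters:** Both were lying in the drawer in the last view before I pushed it. I could not see them afterwards because the closed housing hides them.

**Surroundings:** The pot is upright, the green and turquoise look-alikes are where they were, and the arm is parked clear of everything. No check failed or disagreed with another. One planned grasp pose was refused by the planner before anything moved, so I used the mirrored one instead.

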